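# Hold a roll of film ready over a display panel

## Robot

A 7-joint arm with a two-finger parallel gripper is mounted at the origin on the work surface. World frame = base frame: x ahead of the robot, y to its left, z up, the work surface at z = 0. Lengths are in m, angles in rad, forces in N, time in s.
With the tool pointing down it reaches from about 0.4 to 0.875 m from the base axis. Payload 19.3 kg.
Tool frame: the origin (TCP) lies at the very end of the fingers, on their centre line; the grasp point (between the pads) lies 19 mm behind it; z points along the fingers, y is the direction in which the jaws open and shut (so a half turn about z gives the same grasp; the last joint's range is limited). The gripper opens to 85 mm and grips with 20 to 120 N. Pads are 22 mm wide; open, the fingers measure 114 mm over their backs; the gripper's body (76 mm by 85 mm) begins 54 mm behind the grasp point. The pads swing forward as they close: fully open they stand 13 mm farther back than shut.
Start: joints at [-1.237, 0.521, -0.036, 1.599, 0.021, 1.021, -0.113], TCP at [0.246, 0.575, 0.231] pointing down, gripper open.
Joint ranges: [-2.91, 2.91], [-0.3, 2.13], [-1.5, 1.42], [0.17, 2.43], [-1.26, 4.41], [0.16, 1.93], [-2.52, 2.52]. Speed limits (rad/s): [1.89, 1.89, 2.39, 2.39, 3.01, 3.01, 3.01].

## Interface

Orientations are given as [roll, pitch, yaw] about the fixed x, y, z axes, in that order (R = Rz(yaw) Ry(pitch) Rx(roll)).
In Python, from workcell import bot, grab_frame, calibration, workorder gives the robot as it stands.
- The arm moves only by the tool move_arm, never from a script. Its arguments are lists of equal length, an entry for each row: "jaw": the closure in counts, from 0 (fully open) to 255 (shut); "dp": the shift along the tool's x, y, z in units of 800 mm (1.0 is 800 mm), a list of three; "rotation": the turn, a rotation vector about the tool's x, y, z in units of pi rad (1.0 is pi rad), a list of three. In form: {"jaw": [jaw, ...], "dp": [[dx, dy, dz], ...], "rotation": [[rx, ry, rz], ...]}. A call has 1 to 10 rows; each row shifts and turns the commanded pose from where the row before left it, along the tool's axes as they then stand; what a row does not reach is not made up. A row lasts 1/8 s, in which the tool goes at most 62.5 mm and 10.7 degrees, less where a joint would pass 70% of its speed; a pose out of reach is approached as far as the arm can. A call with a number of a shift or a turn outside -1 to 1 is refused whole. A call with a gripper value outside its range is refused whole. The fingers move at their own pace and stop on an object; "squeeze" is the grip in N (left out, the last holds). Time passes only in rows, so rows that do not move let the fingers close. It gives the time, the measured TCP pose, the force and the opening at its end, in the units of the state.
- bot.observe(): the state, without advancing time (a new reading comes with each control period).
- grab_frame(name): name is "scene" or "top" or "wrist"; returns the picture (420x560x3 uint8, blue, green, red); there is no depth.
- calibration(name): a dict with "camera_matrix" (3x3 intrinsics, pixels), "T" (4x4, takes a point from camera to world coordinates). Camera axes: x right, y down, z forward; pixel columns grow to the right and rows downward; lengths in m; the calibration is good to about 2 mm. A picture is of the moment at which its call begins: read the wrist's pose just before it. calibration takes no time and is no camera call; for the wrist camera it gives the pose at the moment of the call.
- workorder.job_done(): hands the job in, once; it reports no verdict.
The state is a dict: "clock": time; "qpos": joint angles; "qd": joint speeds; "joint_efforts": joint torques, N m; "position": TCP position; "tool_rot": TCP orientation; "force": force on the tool from outside, world axes, zero at the start; "moment": the same for the moment, N m; "grip_width": finger opening in m.
Only numpy, scipy, OpenCV 4.12 (cv2) and the standard library are available. Lean on these libraries where they do the work, as an engineer would, in place of code of your own. Each camera call takes 0.05 s, during which the arm holds its last target. There are 200 camera calls.

## Task

The panel is about to be covered with film. Take the slimmest of the three rolls of film out of its tube in the leaning rack and hold it level over the panel's straight far edge, parallel to that edge and centred on it, about 10 cm above the panel, so that a colleague can pull the film off. Do not let the roll touch the panel or disturb anything else on the table, and finish while still holding the roll there.

Things in the scene. Friction and masses are not known exactly. Their poses are not given: they have to be found in the camera images.
- rack: Fixed plywood stand, 200 x 340 mm, with three grey tubes in a row along y, 115 mm apart, leaning 45 degrees: open mouths look up and away from the robot, along its (+x, +z) diagonal. Tubes: 140 mm deep, 69 inside, 75 outside, foot closed. Any roll may be in any tube, lying on its lowest line. Foot of that line: x -30, z 31.5 mm. Mouths' upper rims: z 181 mm. Origin: underside centre, z up.
- film_slim: Slimmest and longest of three plain white rolls: firm cylinder 36 mm across, 270 mm long, 0.14 to 0.26 kg. Sticks 130 mm out of its tube; comes clear when drawn 140 mm along the tube's line. May be gripped across at 40 to 100 N. Origin: on the skin, 135 mm from the foot, at the underside as it starts; z runs up the roll (45 degrees up at the start); the roll's axis lies at x -18 mm.
- film_slim_mid (a point): Middle of the slim roll, on its axis, 135 mm from either end (in the tube, 5 mm below the mouth, at the start); z along the axis from foot to top, x square to it (at the start towards the underside).
- panel: Blue display panel, 50 mm thick, 220 mm deep (x) by 250 mm wide (y), lying on two wooden battens 18 mm high, so that its flat top is 68 mm above the table. Its edge nearest the robot is a round nose, its far edge (x = +110 mm) straight and square. Origin: centre of the underside, on the table; z up. Fixed.
- panel_edge (a point): Middle of the panel's straight far edge, at its top face (68 mm above the table); y along the edge, x away from the panel (away from the robot), z up.
- film_medium: Bystander: white roll of film, 50 mm across and 210 mm long, in another tube; origin on the skin, 135 mm from its foot.
- film_thick: Bystander: white roll of film, 56 mm across and 190 mm long, in the third tube; origin as above.
- magnet_a: Bystander: black knobbed holding magnet, 42 mm across and 31 mm high, on the panel; origin under its centre.
- magnet_b: Bystander: black knobbed holding magnet, 42 mm across and 31 mm high, on the panel; origin under its centre.
- squeegee: Bystander: squeegee card, 84 x 100 mm, 9 mm high, flat on the table beyond the panel and rack; origin under its centre.
- tape: Bystander: roll of masking tape, 104 mm across, 25 mm high, lying flat beyond the rack; origin under its centre.
- knife: Bystander: snap-off knife, about 160 x 22 mm, 17 mm high, lying beyond the panel; origin under its centre.
- rule: Bystander: aluminium cutting rule, 30 x 300 mm, 11 mm high, lying beyond the rack, long along y; origin under its centre.
- towel: Bystander: standing roll of paper towel, 140 mm across and 230 mm high, at the left; origin under its centre.
- drink: Bystander: drink bottle, 66 mm across and 210 mm high, standing at the left; origin under its centre.

How it is judged:
By the outcome, as a careful person would: the job done as asked, in the order asked, and still so for the second after the job is handed in, while the arm keeps its last pose, push and grip.
It also fails if it takes over 35 s, if anything falls off the work surface, if the arm or the gripper's body presses on something with over 40 N, if the wrist force passes 120 N, or if a joint passes its speed limit or range.

## Working session

There is one attempt and no reset: what is moved stays moved. The work goes in short steps, Python scripts to look and compute and a tool call to move; the robot and the scene stay as the last step left them, time stands still between calls to the robot, and variables do not carry over. Pictures are saved under pics/ and viewed, about 8 in all and at most 12, crops included, and the job is handed in when it is done.

Besides the shell and the picture viewer there is one more tool, called after "Emit:" as name(argument=value, ...) on one line, values as JSON. move_arm: Moves the arm, as the interface text tells. Shifts and turns lie within -1 to 1; 1 stands for 800 mm of shift or pi rad of turn. Its arguments: {"type":"object","properties":{"jaw":{"type":"array","items":{"type":"number"}},"dp":{"type":"array","items":{"type":"array","items":{"type":"number","minimum":-1,"maximum":1}}},"rotation":{"type":"array","items":{"type":"array","items":{"type":"number","minimum":-1,"maximum":1}}},"squeeze":{"type":"number"}},"required":["jaw","dp","rotation"]}

```bash
ls; mkdir -p pics; python3 - <<'E'
from workcell import bot, grab_frame, calibration
import cv2,numpy as np
np.set_printoptions(precision=4,suppress=True)
print(bot.observe())
for n in ("scene","top"):
    cv2.imwrite(f"pics/{n}0.png",grab_frame(n)); c=calibration(n); print(n,c["camera_matrix"],c["T"])
E
```

```text
pics
{'clock': 0.0, 'qpos': array([-1.2372,  0.522 , -0.0364,  1.6   ,  0.0212,  1.0211, -0.1128]), 'qd': array([ 0.0006, -0.0023, -0.001 ,  0.0011, -0.0019, -0.0014,  0.0002]), 'joint_efforts': array([ -0.0013, -92.712 ,   1.9792, -36.992 ,   0.0178,   0.0082,
         0.    ]), 'position': array([0.2455, 0.5744, 0.2307]), 'tool_rot': array([-3.1405,  0.0001,  2.7378]), 'force': array([ 0.1062, -0.0249,  0.3949]), 'moment': array([ 0.0461,  0.0012, -0.0328]), 'grip_width': 0.08549992725854638}
scene [[480.7549   0.     281.3573]
 [  0.     480.7549 213.5868]
 [  0.       0.       1.    ]] [[-0.3405  0.7621 -0.5507  1.4743]
 [ 0.9402  0.2692 -0.2089  0.4966]
 [-0.011  -0.5889 -0.8082  1.3873]
 [ 0.      0.      0.      1.    ]]
top [[454.9277   0.     278.2042]
 [  0.     454.9277 205.5754]
 [  0.       0.       1.    ]] [[-0.0165 -0.9774  0.2107  0.3207]
 [-0.9998  0.0174  0.0026  0.1597]
 [-0.0062 -0.2106 -0.9775  1.3601]
 [ 0.      0.      0.      1.    ]]
```

View pics/scene0.png

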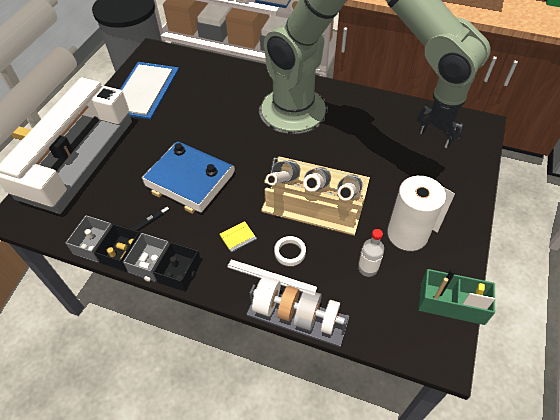

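View pics/top0.png

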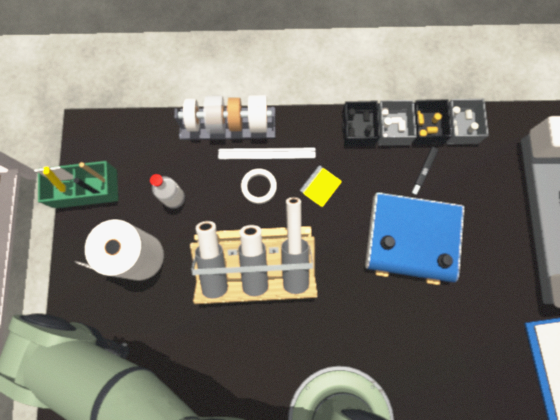

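The scene view shows the slim roll in the leftmost tube at about (280,177) and the panel at (190,175). In the top view the slim roll runs from (294,202) to (294,240). The panel's far edge runs from (372,196) to (463,208), with magnets at (388,242) and (445,260).

```bash
cat > h.py <<'E'
import cv2,numpy as np
from workcell import bot, grab_frame, calibration
np.set_printoptions(precision=4,suppress=True)
def ray(n,uv,c=None):
    c=c or calibration(n); K=c["camera_matrix"];T=c["T"]
    d=T[:3,:3]@np.linalg.inv(K)@np.array([uv[0],uv[1],1.]); return T[:3,3],d/np.linalg.norm(d)
def onz(n,uv,z):
    o,d=ray(n,uv); return o+d*(z-o[2])/d[2]
def tri(a,ua,b,ub):
    o,d=ray(a,ua);p,e=ray(b,ub)
    s=np.linalg.lstsq(np.c_[d,-e],p-o,rcond=None)[0]
    A=o+d*s[0];B=p+e*s[1]; return (A+B)/2,np.linalg.norm(A-B)
def proj(n,P):
    c=calibration(n);q=np.linalg.inv(c["T"])@np.append(P,1);q=c["camera_matrix"]@q[:3];return q[:2]/q[2]
E
python3 - <<'E'
from h import *
for n,h in (("top",.068),("scene",.068)):
    im=cv2.imread(f"pics/{n}0.png"); b=im.astype(int)
    m=((b[...,0]>b[...,2]+50)&(b[...,0]>90)).astype(np.uint8)
    m=cv2.morphologyEx(m,cv2.MORPH_CLOSE,np.ones((5,5)))
    k,l,s,c=cv2.connectedComponentsWithStats(m)
    if n=="top": i=l[235,415]
    else: i=l[175,185]
    cs,_=cv2.findContours((l==i).astype(np.uint8),cv2.RETR_EXTERNAL,cv2.CHAIN_APPROX_NONE)
    h=cv2.convexHull(max(cs,key=cv2.contourArea)); q=cv2.approxPolyDP(h,8,True)[:,0]
    print(n,s[i]); 
    for p in q: print(p,onz(n,p,h and .068 if False else .068))
t=cv2.imread("pics/top0.png")[180:320,180:330]; s=cv2.imread("pics/scene0.png")[140:240,250:380]
t=cv2.resize(t,None,fx=2.6,fy=2.6,interpolation=cv2.INTER_CUBIC);s=cv2.resize(s,None,fx=3,fy=3,interpolation=cv2.INTER_CUBIC)
o=np.zeros((max(t.shape[0],s.shape[0]),t.shape[1]+s.shape[1],3),np.uint8);o[:t.shape[0],:t.shape[1]]=t;o[:s.shape[0],t.shape[1]:]=s
print(t.shape,s.shape);cv2.imwrite("pics/c1.png",o)
E
```

```text
top [ 369  194   94   88 6400]
[378 194] [ 0.6285 -0.1286  0.068 ]
[461 206] [ 0.5885 -0.3665  0.068 ]
[454 281] [ 0.3745 -0.3253  0.068 ]
[369 268] [ 0.4147 -0.0898  0.068 ]
scene [ 143  142   90   62 2765]
[176 142] [ 0.3911 -0.3394  0.068 ]
[232 165] [ 0.4281 -0.0905  0.068 ]
[198 203] [ 0.6287 -0.1318  0.068 ]
[143 177] [ 0.588  -0.3711  0.068 ]
(364, 390, 3) (300, 390, 3)
```

View pics/c1.png

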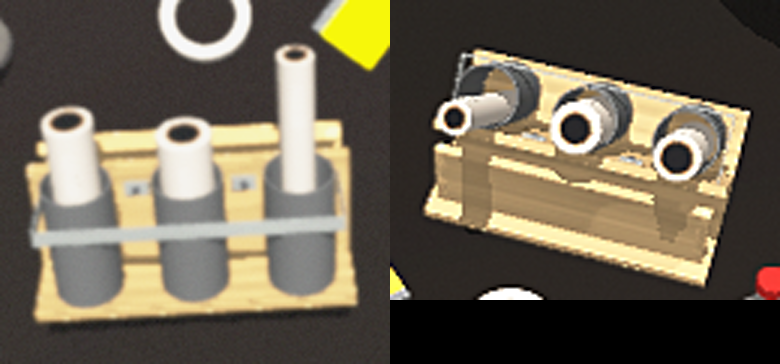

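The crops show the slim roll's end centre at (294,53) in the left crop and (64,117) in the right. The other two rolls are thick in the middle and medium at +y. I'll triangulate the three end centres and fit the rack pose from the known geometry.

```bash
cat > m.py <<'E'
from h import *
T=lambda u,v:((u+.5)/2.6-.5+180,(v+.5)/2.6-.5+180)
S=lambda u,v:((u-390+.5)/3-.5+250,(v+.5)/3-.5+140)
ends={'slim':(T(294.5,53),S(454,117)),'thick':(T(185.5,133),S(577,129)),'med':(T(68,122),S(679,158))}
mod={'slim':(.1482,-.115,.2351),'thick':(.0846,0,.1857),'med':(.1008,.115,.1977)}
P=[];M=[]
for k in ends:
    p,e=tri('top',ends[k][0],'scene',ends[k][1]);print(k,p,'gap',e,'model z',mod[k][2]);P.append(p);M.append(mod[k])
P=np.array(P);M=np.array(M)
a=M[:,:2]-M[:,:2].mean(0);b=P[:,:2]-P[:,:2].mean(0)
yaw=np.arctan2((a[:,0]*b[:,1]-a[:,1]*b[:,0]).sum(),(a*b).sum())
R=np.array([[np.cos(yaw),-np.sin(yaw)],[np.sin(yaw),np.cos(yaw)]])
t=P[:,:2].mean(0)-R@M[:,:2].mean(0)
print('rack yaw deg',np.degrees(yaw),'t',t,'res',P[:,:2]-(M[:,:2]@R.T+t))
for n,pt in (("top",(235,415)),("scene",(175,185))):
    b=cv2.imread(f"pics/{n}0.png").astype(int)
    m=((b[...,0]>b[...,2]+50)&(b[...,0]>90)).astype(np.uint8)
    m=cv2.morphologyEx(m,cv2.MORPH_CLOSE,np.ones((5,5)))
    k,l,s,c=cv2.connectedComponentsWithStats(m);i=l[pt]
    cs,_=cv2.findContours((l==i).astype(np.uint8),cv2.RETR_EXTERNAL,cv2.CHAIN_APPROX_NONE)
    cp=np.array([onz(n,p,.068)[:2] for p in max(cs,key=cv2.contourArea)[:,0]])
    print(n,cv2.boxPoints(cv2.minAreaRect((cp*1000).astype(np.float32))))
    # far-edge line fit: points within 8mm of the line joining the far corners
    A,B=np.array([.6287,-.1318]),np.array([.588,-.371]);u=(B-A)/np.linalg.norm(B-A);nn=np.array([-u[1],u[0]])
    r=cp-A;sel=cp[(abs(r@nn)<.008)&(r@u>.02)&(r@u<.22)]
    f=cv2.fitLine((sel*1000).astype(np.float32),cv2.DIST_HUBER,0,.01,.01).ravel();print('edge',f,'yaw',np.degrees(np.arctan(-f[0]/f[1])))
    s_=(cp-sel.mean(0))@(f[:2]) ; print('edge-parallel extent',s_.min(),s_.max(),sel.mean(0))
E
python3 m.py
```

```text
slim [0.576  0.1243 0.2395] gap 0.001675870452180444 model z 0.2351
thick [0.507  0.2362 0.1867] gap 0.0030197723180501648 model z 0.1857
med [0.5184 0.3522 0.1982] gap 0.002444030198543438 model z 0.1977
rack yaw deg 2.551710928625865 t [0.4227 0.2326] res [[ 0.0001 -0.    ]
 [-0.0002 -0.0002]
 [ 0.0001  0.0002]]
top [[ 370.737  -334.1299]
 [ 588.9421 -372.4327]
 [ 632.1926 -126.0415]
 [ 413.9875  -87.7387]]
edge [   0.173     0.9849  608.8657 -248.9149] yaw -9.961015
edge-parallel extent -0.12470563162428987 0.12546291075920463 [ 0.6088 -0.2493]
scene [[ 382.1207 -339.7432]
 [ 588.4289 -375.8939]
 [ 632.1765 -126.2311]
 [ 425.8683  -90.0804]]
edge [   0.1725    0.985   610.6057 -239.6239] yaw -9.933052
edge-parallel extent -0.1303048285074571 0.12317333866361131 [ 0.6092 -0.2472]
```

```bash
cat > plan.py <<'E'
from h import *
from scipy.spatial.transform import Rotation as Ro, Slerp
def cur():
    s=bot.observe(); return np.array(s["position"]),Ro.from_euler('xyz',s["tool_rot"])
def plan(wps,start=None,step=.055,ang=9.5):
    p,R=start or cur()
    for q,Q in wps:
        d=np.array(q)-p; rv=(R.inv()*Q).as_rotvec()
        n=int(np.ceil(max(np.linalg.norm(d)/step,np.degrees(np.linalg.norm(rv))/ang,1)))
        print(n,'rows to',np.array(q),'rot/row',np.round(rv/n/np.pi,4),'norm deg',np.degrees(np.linalg.norm(rv)))
        for i in range(n):
            Ri=R*Ro.from_rotvec(rv*i/n); print('  dp',np.round(Ri.inv().apply(d/n)/.8,4).tolist())
        p=np.array(q);R=Q
def frame(z,y):
    z=np.array(z)/np.linalg.norm(z);y=np.array(y)-z*np.dot(y,z);y/=np.linalg.norm(y)
    return Ro.from_matrix(np.c_[np.cross(y,z),y,z])
RG=frame([.7064,.0315,-.7071],[-.0445,.999,0])
E
python3 - <<'E'
from plan import *
p,R=cur()
RD=frame([0,0,-1],[-.0445,.999,0])
plan([([.25,.56,.42],R),([.50,.30,.42],RD),([.541,.123,.34],RG)])
E
```

```text
4 rows to [0.25 0.56 0.42] rot/row [0. 0. 0.] norm deg 0.0
  dp [-0.0031, -0.0037, -0.0591]
  dp [-0.0031, -0.0037, -0.0591]
  dp [-0.0031, -0.0037, -0.0591]
  dp [-0.0031, -0.0037, -0.0591]
7 rows to [0.5  0.3  0.42] rot/row [-0.     -0.     -0.0204] norm deg 25.68612448825312
  dp [-0.0593, -0.0252, 0.0]
  dp [-0.0576, -0.0289, 0.0]
  dp [-0.0556, -0.0325, 0.0]
  dp [-0.0534, -0.036, 0.0]
  dp [-0.051, -0.0394, 0.0]
  dp [-0.0484, -0.0425, 0.0]
  dp [-0.0455, -0.0455, 0.0]
5 rows to [0.541 0.123 0.34 ] rot/row [-0.   -0.05 -0.  ] norm deg 45.000080222143744
  dp [-0.0083, -0.0447, 0.02]
  dp [-0.005, -0.0447, 0.021]
  dp [-0.0017, -0.0447, 0.0216]
  dp [0.0017, -0.0447, 0.0216]
  dp [0.0051, -0.0447, 0.021]
```

Emit:
move_arm(jaw=[0, 0, 0, 0], dp=[[-0.003, -0.004, -0.059], [-0.003, -0.004, -0.059], [-0.003, -0.004, -0.059], [-0.003, -0.004, -0.059]], rotation=[[0, 0, 0], [0, 0, 0], [0, 0, 0], [0, 0, 0]], squeeze=70)

```text
clock: 0.6
position: [0.2493, 0.5588, 0.4214]
tool_rot: [-3.141, -0.0, 2.738]
force: [1.3, 0.7, -0.7]
grip_width: 0.0854
```

Emit:
move_arm(jaw=[0, 0, 0, 0, 0, 0, 0], dp=[[-0.059, -0.025, 0], [-0.058, -0.029, 0], [-0.056, -0.033, 0], [-0.053, -0.036, 0], [-0.051, -0.039, 0], [-0.048, -0.043, 0], [-0.046, -0.046, 0]], rotation=[[0, 0, -0.02], [0, 0, -0.02], [0, 0, -0.02], [0, 0, -0.02], [0, 0, -0.02], [0, 0, -0.02], [0, 0, -0.02]])

```text
clock: 1.48
position: [0.4994, 0.2961, 0.4199]
tool_rot: [-3.141, -0.0, -3.103]
force: [-0.5, -0.8, -0.6]
grip_width: 0.0855
```

Emit:
move_arm(jaw=[0, 0, 0, 0, 0], dp=[[-0.008, -0.045, 0.02], [-0.005, -0.045, 0.021], [-0.002, -0.045, 0.022], [0.002, -0.045, 0.022], [0.005, -0.045, 0.021]], rotation=[[0, -0.05, 0], [0, -0.05, 0], [0, -0.05, 0], [0, -0.05, 0], [0, -0.05, 0]])

```text
clock: 2.1
position: [0.5387, 0.1305, 0.3503]
tool_rot: [-3.122, 0.71, -3.115]
force: [2.0, -0.3, 1.7]
grip_width: 0.0854
```

```bash
python3 - <<'E'
from plan import *
s=bot.observe();print(s['clock'],s['qpos'],s['position'],cur()[1].as_matrix(),RG.as_matrix(),s['force'])
cv2.imwrite("pics/w1.png",grab_frame("wrist"))
plan([([.5414,.1228,.172],RG)],step=.04)
E
```

```text
2.1 [-0.6952  0.0093  0.1439  2.2023  0.8913  0.4555  0.3156] [0.5387 0.1305 0.3503] [[-0.7578 -0.0142  0.6523]
 [-0.0203  0.9998 -0.0018]
 [-0.6521 -0.0146 -0.758 ]] [[-0.7064 -0.0445  0.7064]
 [-0.0315  0.999   0.0315]
 [-0.7071  0.     -0.7071]] [ 1.9556 -0.3476  1.6853]
5 rows to [0.5414 0.1228 0.172 ] rot/row [-0.0023 -0.0045 -0.0007] norm deg 4.551776294100121
  dp [0.0288, -0.0005, 0.0339]
  dp [0.0293, -0.0007, 0.0334]
  dp [0.0297, -0.0009, 0.033]
  dp [0.0302, -0.001, 0.0326]
  dp [0.0307, -0.0012, 0.0322]
```

View pics/w1.png

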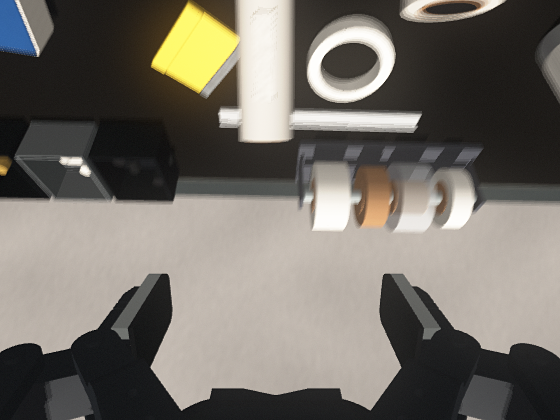

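The wrist view shows the slim roll at about x=265, nearly centred between the fingers at 165 and 385. The arm had not fully settled, so I'll descend halfway and re-check.

Emit:
move_arm(jaw=[0, 0, 0], dp=[[0, 0, 0], [0.029, -0.001, 0.034], [0.029, -0.001, 0.034]], rotation=[[0, 0, 0], [0, 0, 0], [0, 0, 0]])

```text
clock: 2.52
position: [0.5413, 0.1302, 0.2822]
tool_rot: [-3.123, 0.71, -3.117]
force: [1.0, -0.0, -0.5]
grip_width: 0.085
```

Emit:
move_arm(jaw=[0], dp=[[0, 0, 0]], rotation=[[0, 0, 0]])

```text
clock: 2.65
position: [0.5406, 0.1296, 0.281]
tool_rot: [-3.118, 0.707, -3.113]
force: [-0.9, 0.6, 0.4]
grip_width: 0.0858
```

```bash
python3 - <<'E'
from plan import *
s=bot.observe();print(s['clock'],s['qpos'],s['position'],cur()[1].as_matrix()[:,2],s['force'])
im=grab_frame("wrist");cv2.imwrite("pics/w2.png",im)
plan([([.5414,.1228,.172],RG)],step=.03)
for L in (0,.04,.07,.1,.13):
    P=np.array([.576,.1243,.237])-L*np.array([.7064,.0315,.7071]);print(L,proj("wrist",P))
E
```

```text
2.65 [-0.7095  0.1301  0.1767  2.2943  1.3039  0.3359 -0.1341] [0.5406 0.1296 0.281 ] [ 0.6498 -0.0053 -0.7601] [-0.8979  0.5567  0.3923]
4 rows to [0.5414 0.1228 0.172 ] rot/row [-0.0027 -0.0061 -0.0009] norm deg 4.867757878208144
  dp [0.0224, -0.0016, 0.0263]
  dp [0.0229, -0.0017, 0.0258]
  dp [0.0234, -0.0019, 0.0254]
  dp [0.0239, -0.002, 0.0249]
0 [267.4006 225.4097]
0.04 [266.3675 157.0627]
0.07 [265.5282 101.535 ]
0.1 [264.6268  41.8983]
0.13 [263.6561 -22.321 ]
```

View pics/w2.png

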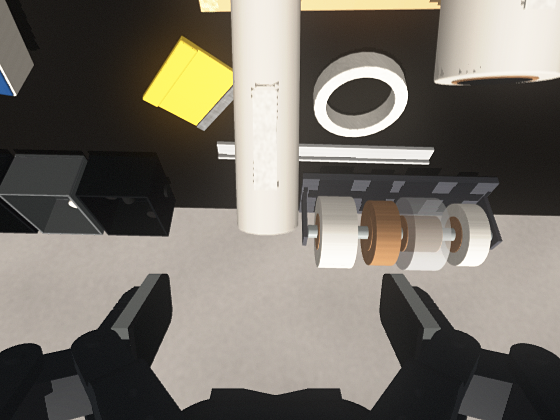

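The projected roll end, (267,225), matches the picture at (267,224), so the pose is confirmed. Joints 4 and 6 are getting close to their limits. I'll reduce the tilt to 30°, which also clears the tube, and grip 55 mm above the roll's middle.

```bash
python3 - <<'E'
from plan import *
R3=frame([.4995,.0222,-.866],[-.0445,.999,0])
plan([([.533,.123,.24],R3),([.530,.1223,.162],R3)],step=.03,ang=6)
E
```

```text
2 rows to [0.533 0.123 0.24 ] rot/row [-0.0051  0.0294 -0.0025] norm deg 10.780188063146234
  dp [0.0211, -0.0037, 0.0169]
  dp [0.0195, -0.0038, 0.0187]
3 rows to [0.53   0.1223 0.162 ] rot/row [0. 0. 0.] norm deg 0.0
  dp [0.0173, -0.0002, 0.0275]
  dp [0.0173, -0.0002, 0.0275]
  dp [0.0173, -0.0002, 0.0275]
```

Emit:
move_arm(jaw=[0, 0, 0], dp=[[0.021, -0.004, 0.017], [0.02, -0.004, 0.019], [0, 0, 0]], rotation=[[-0.005, 0.03, -0.003], [-0.005, 0.03, -0.003], [0, 0, 0]])

```text
clock: 3.08
position: [0.5353, 0.1222, 0.2507]
tool_rot: [-3.129, 0.567, -3.101]
force: [0.6, -0.4, -0.7]
grip_width: 0.0851
```

```bash
python3 - <<'E'
from plan import *
s=bot.observe();print(s['clock'],s['qpos'],s['position'],cur()[1].as_matrix()[:,2],s['force'])
R3=frame([.4995,.0222,-.866],[-.0445,.999,0])
plan([([.530,.1223,.162],R3)],step=.03,ang=6)
E
```

```text
3.075 [-0.5818  0.1785  0.1188  2.2409  0.823   0.2967  0.3942] [0.5353 0.1222 0.2507] [ 0.5367  0.0094 -0.8437] [ 0.5674 -0.4314 -0.7059]
3 rows to [0.53   0.1223 0.162 ] rot/row [-0.0015  0.0046 -0.0004] norm deg 2.6009086667688317
  dp [0.0217, 0.0005, 0.03]
  dp [0.0213, 0.0004, 0.0303]
  dp [0.0208, 0.0002, 0.0306]
```

Emit:
move_arm(jaw=[0, 0], dp=[[0.022, 0, 0.03], [0.021, 0, 0.03]], rotation=[[-0.001, 0.008, 0], [-0.001, 0.008, 0]])

```text
clock: 3.32
position: [0.5309, 0.122, 0.1915]
tool_rot: [-3.136, 0.518, -3.101]
force: [1.2, 0.7, 0.4]
grip_width: 0.0853
```

```bash
python3 - <<'E'
from plan import *
s=bot.observe();print(s['clock'],s['qpos'],s['position'],cur()[1].as_matrix()[:,2],s['force'])
R3=frame([.4995,.0222,-.866],[-.0445,.999,0])
plan([([.530,.1223,.162],R3)],step=.03,ang=6)
E
```

```text
3.325 [-0.6195  0.2949  0.1896  2.279   1.0086  0.1768  0.1938] [0.5309 0.122  0.1915] [ 0.4952  0.0147 -0.8687] [1.1718 0.6986 0.3955]
1 rows to [0.53   0.1223 0.162 ] rot/row [-0.0023 -0.0017 -0.001 ] norm deg 0.5531878682038974
  dp [0.0193, 0.0005, 0.0315]
```

```bash
python3 - <<'E'
from plan import *
R2=frame([.309,.0137,-.951],[-.0445,.999,0])
plan([([.526,.122,.185],R2),([.526,.1222,.1605],R2)],step=.03,ang=6.5)
E
```

```text
2 rows to [0.526 0.122 0.185] rot/row [-0.0011  0.0324 -0.0006] norm deg 11.685185535251232
  dp [0.0047, 0.0001, 0.002]
  dp [0.0045, 0.0001, 0.0025]
1 rows to [0.526  0.1222 0.1605] rot/row [0. 0. 0.] norm deg 0.0
  dp [0.0095, 0.0003, 0.0291]
```

Emit:
move_arm(jaw=[0, 0, 0], dp=[[0.004, 0, 0], [0.004, 0, 0.002], [0, 0, 0]], rotation=[[-0.001, 0.033, 0], [-0.001, 0.033, 0], [0, 0, 0]])

```text
clock: 3.7
position: [0.5324, 0.1164, 0.1878]
tool_rot: [-3.127, 0.378, -3.108]
force: [0.3, -1.1, -0.8]
grip_width: 0.0854
```

```bash
python3 - <<'E'
from plan import *
s=bot.observe();print(s['clock'],s['qpos'],s['position'],cur()[1].as_matrix()[:,2],s['force'])
R2=cur()[1]; w=R2.as_matrix()[:,2]
plan([(np.array([.5195,.1218,.1804])+.021*w,R2)],step=.03,ang=6.5)
E
```

```text
3.7 [-0.2828  0.3183 -0.1611  2.1564  0.5819  0.3808  0.6628] [0.5324 0.1164 0.1878] [ 0.3692 -0.0021 -0.9293] [ 0.3279 -1.0797 -0.7763]
1 rows to [0.5273 0.1218 0.1609] rot/row [0. 0. 0.] norm deg 0.0
  dp [0.0181, 0.0074, 0.0289]
```

Emit:
move_arm(jaw=[0, 0, 0], dp=[[0.009, 0.0055, 0.013], [0.009, 0.002, 0.016], [0, 0, 0]], rotation=[[0, 0, 0], [0, 0, 0], [0, 0, 0]])

```text
clock: 4.08
position: [0.525, 0.1232, 0.1592]
tool_rot: [-3.124, 0.376, -3.102]
force: [0.3, 0.4, -0.1]
grip_width: 0.0857
```

```bash
python3 - <<'E'
from plan import *
s=bot.observe();print(s['clock'],s['qpos'],s['position'],cur()[1].as_matrix()[:,2],s['force'])
R2=cur()[1]; w=R2.as_matrix()[:,2]
plan([(np.array([.5195,.1218,.1804])+.021*w,R2)],step=.03,ang=6.5)
im=grab_frame("scene")[120:240,200:400];cv2.imwrite("pics/s3.png",cv2.resize(im,None,fx=3,fy=3,interpolation=cv2.INTER_CUBIC))
E
```

```text
4.075 [-0.3689  0.3625 -0.0843  2.1947  0.6762  0.3072  0.5448] [0.525  0.1232 0.1592] [ 0.3676 -0.0027 -0.93  ] [ 0.3058  0.363  -0.0957]
1 rows to [0.5272 0.1217 0.1609] rot/row [0. 0. 0.] norm deg 0.0
  dp [-0.0033, -0.0019, -0.0009]
```

View pics/s3.png

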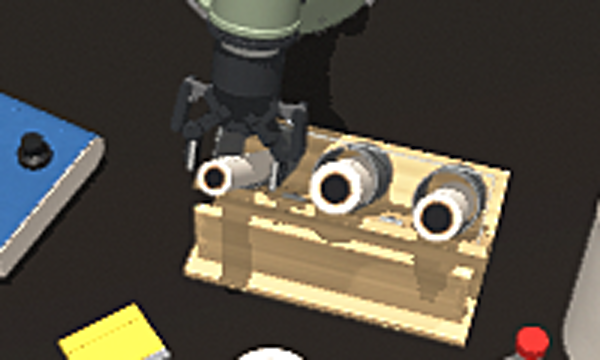

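The fingers straddle the slim roll, one on each side, with no contact force. I'll close now.

Emit:
move_arm(jaw=[60, 120, 180, 255, 255, 255], dp=[[-0.003, -0.002, -0.001], [0, 0, 0], [0, 0, 0], [0, 0, 0], [0, 0, 0], [0, 0, 0]], rotation=[[0, 0, 0], [0, 0, 0], [0, 0, 0], [0, 0, 0], [0, 0, 0], [0, 0, 0]], squeeze=80)

```text
clock: 4.88
position: [0.5279, 0.1211, 0.1614]
tool_rot: [-3.126, 0.376, -3.104]
force: [-2.1, -0.0, 6.4]
grip_width: 0.0343
```

```bash
python3 - <<'E'
from plan import *
s=bot.observe();print(s['clock'],s['qpos'],s['position'],cur()[1].as_matrix(),s['force'],s['grip_width'])
p,R=cur();a=np.array([.7064,.0315,.7071])
plan([(p+.2*a,R)],step=.03)
E
```

```text
4.875 [-0.3507  0.3613 -0.0965  2.1872  0.6628  0.3136  0.5648] [0.5279 0.1211 0.1614] [[-0.9296 -0.0319  0.3673]
 [-0.0349  0.9994 -0.0016]
 [-0.367  -0.0143 -0.9301]] [-2.0899 -0.0053  6.4372] 0.03429561829690781
7 rows to [0.6692 0.1274 0.3028] rot/row [0. 0. 0.] norm deg 0.0
  dp [-0.0328, -0.0, -0.0142]
  dp [-0.0328, -0.0, -0.0142]
  dp [-0.0328, -0.0, -0.0142]
  dp [-0.0328, -0.0, -0.0142]
  dp [-0.0328, -0.0, -0.0142]
  dp [-0.0328, -0.0, -0.0142]
  dp [-0.0328, -0.0, -0.0142]
```

Emit:
move_arm(jaw=[255, 255, 255], dp=[[-0.02, 0, -0.0087], [-0.02, 0, -0.0087], [0, 0, 0]], rotation=[[0, 0, 0], [0, 0, 0], [0, 0, 0]])

```text
clock: 5.25
position: [0.5529, 0.122, 0.1861]
tool_rot: [-3.126, 0.376, -3.105]
force: [-0.9, -0.2, -0.9]
grip_width: 0.0341
```

```bash
python3 - <<'E'
from plan import *
s=bot.observe();print(s['clock'],s['qpos'],s['position'],cur()[1].as_matrix(),s['force'],s['grip_width'])
a=grab_frame("scene")[120:240,200:400];b=grab_frame("wrist")
a=cv2.resize(a,None,fx=2,fy=2,interpolation=cv2.INTER_CUBIC);b=cv2.resize(b,(400,300))
o=np.zeros((300,800,3),np.uint8);o[:240,:400]=a;o[:,400:]=b;cv2.imwrite("pics/c4.png",o)
E
```

```text
5.25 [-0.2656  0.3521 -0.1757  2.1062  0.5731  0.3991  0.6853] [0.5529 0.122  0.1861] [[-0.9295 -0.0311  0.3674]
 [-0.0341  0.9994 -0.0016]
 [-0.3672 -0.0141 -0.93  ]] [-0.8753 -0.1747 -0.8959] 0.03406288935080221
```

View pics/c4.png

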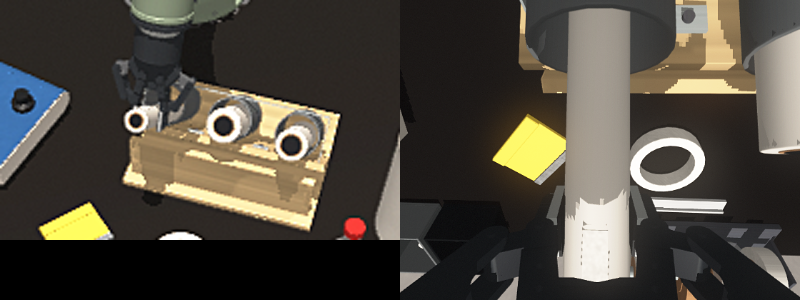

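The roll is between the pads and has come out about 35 mm with the gripper. The pull force is small, so I'll keep drawing it along the tube.

Emit:
move_arm(jaw=[255, 255, 255, 255, 255, 255, 255], dp=[[-0.033, 0, -0.0142], [-0.033, 0, -0.0142], [-0.033, 0, -0.0142], [-0.033, 0, -0.0142], [-0.033, 0, -0.0142], [-0.02, 0, -0.0087], [0, 0, 0]], rotation=[[0, 0, 0], [0, 0, 0], [0, 0, 0], [0, 0, 0], [0, 0, 0], [0, 0, 0], [0, 0, 0]])

```text
clock: 6.22
position: [0.6665, 0.1276, 0.2985]
tool_rot: [-3.125, 0.375, -3.104]
force: [-0.2, -0.5, -2.4]
grip_width: 0.0336
```

```bash
python3 - <<'E'
from plan import *
s=bot.observe();print(s['clock'],s['qpos'],s['position'],cur()[1].as_matrix(),s['force'],s['moment'],s['grip_width'])
c=calibration("wrist");T=np.eye(4);p,R=cur();T[:3,:3]=R.as_matrix();T[:3,3]=p;print(np.linalg.inv(T)@c["T"])
a,b,w=grab_frame("scene"),grab_frame("top"),grab_frame("wrist")
for n,i in zip(("s5","t5","w5"),(a,b,w)): cv2.imwrite(f"pics/{n}.png",i)
o=np.zeros((600,800,3),np.uint8);o[:300,:400]=cv2.resize(a[80:260,150:390],(400,300));o[:300,400:]=cv2.resize(b[130:310,200:440],(400,300));o[300:,:400]=cv2.resize(w,(400,300));cv2.imwrite("pics/c5.png",o)
E
```

```text
6.225 [-0.1156  0.3865 -0.297   1.7072  0.3689  0.7422  1.0002] [0.6665 0.1276 0.2985] [[-0.93   -0.032   0.3662]
 [-0.0353  0.9994 -0.0023]
 [-0.3659 -0.0151 -0.9305]] [-0.2117 -0.5406 -2.3985] [0.0188 0.5167 0.0343] 0.033560993033410286
[[ 0.0007 -0.9513 -0.3081  0.0791]
 [ 1.      0.0006  0.0004 -0.0006]
 [-0.0002 -0.3081  0.9513 -0.1418]
 [ 0.      0.      0.      1.    ]]
```

View pics/c5.png

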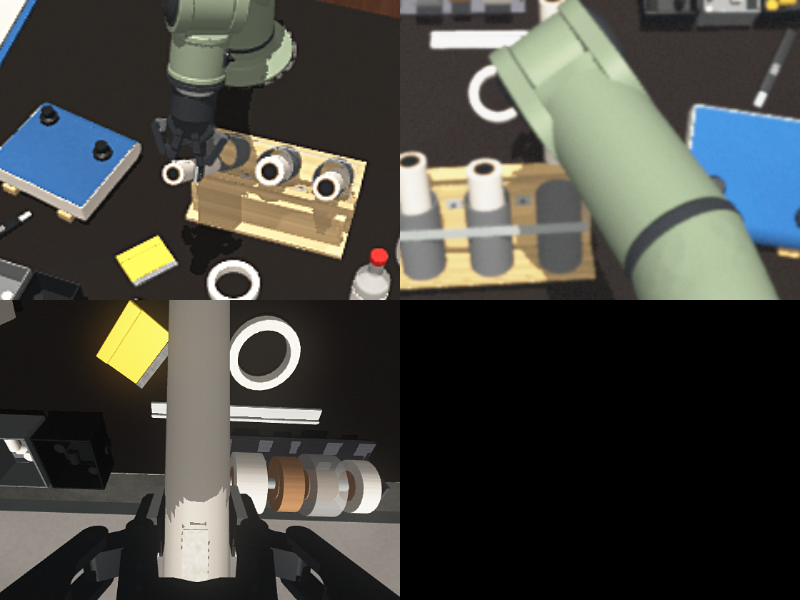

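The roll is out, about 196 mm along the tube, with a weight of about 2.4 N. The label has not slipped relative to the pads. The other rolls and objects are in place. Next is a straight lift, then a carry while turning the roll level.

```bash
cat > fin.py <<'E'
from plan import *
a=np.array([.7064,.0315,.7071]);R0=Ro.from_matrix([[-.93,-.032,.3662],[-.0353,.9994,-.0023],[-.3659,-.0151,-.9305]])
at=R0.inv().apply(a);at[1]=0;at/=np.linalg.norm(at)
e=np.array([.1728,.985,0]);mid=np.array([.610,-.250,.171])
def final(at):
    # tool axes: at -> -e ; tool y horizontal, so third vector at x y -> vertical
    y=np.array([0,1,0.]);n=np.cross(at,y)
    up=-np.sign(n[2])*np.array([0,0,1.])
    R,_=Ro.align_vectors(np.array([-e,up]),np.array([at,n]));return R
RF=final(at)
E
python3 - <<'E'
from fin import *
print(at,RF.as_matrix())
z=RF.as_matrix()[:,2];pf=mid-.055*e+.021*z;print(pf)
p,R=cur();Rm=Slerp([0,1],Ro.concatenate([R,RF]))([.45])[0]
plan([(p+[0,0,.11],R),([.64,-.04,.42],Rm),(pf+[0,0,.15],RF)],step=.045,ang=8.5)
E
```

```text
[-0.9168  0.     -0.3994] [[ 0.1584  0.985   0.069 ]
 [ 0.903  -0.1728  0.3934]
 [ 0.3994 -0.     -0.9168]]
[ 0.6019 -0.2959  0.1517]
3 rows to [0.6654 0.1276 0.4077] rot/row [0. 0. 0.] norm deg 0.0
  dp [-0.0167, -0.0007, -0.0427]
  dp [-0.0167, -0.0007, -0.0427]
  dp [-0.0167, -0.0007, -0.0427]
6 rows to [ 0.64 -0.04  0.42] rot/row [-0.0011  0.0137  0.0433] norm deg 49.06846705948153
  dp [0.0053, -0.0348, -0.0042]
  dp [0.0007, -0.0352, -0.0042]
  dp [-0.0039, -0.0349, -0.0044]
  dp [-0.0084, -0.0341, -0.0048]
  dp [-0.0127, -0.0326, -0.0054]
  dp [-0.0168, -0.0306, -0.0061]
8 rows to [ 0.6019 -0.2959  0.3017] rot/row [-0.001   0.0126  0.0397] norm deg 59.97257085047744
  dp [-0.0229, -0.0358, 0.013]
  dp [-0.0277, -0.0327, 0.0119]
  dp [-0.032, -0.029, 0.0106]
  dp [-0.0357, -0.0248, 0.0092]
  dp [-0.0389, -0.0201, 0.0077]
  dp [-0.0413, -0.0152, 0.006]
  dp [-0.0431, -0.0099, 0.0043]
  dp [-0.0441, -0.0045, 0.0026]
```

Emit:
move_arm(jaw=[255, 255, 255], dp=[[-0.017, -0.001, -0.043], [-0.017, -0.001, -0.043], [-0.017, -0.001, -0.043]], rotation=[[0, 0, 0], [0, 0, 0], [0, 0, 0]])

```text
clock: 6.75
position: [0.6659, 0.1269, 0.4103]
tool_rot: [-3.125, 0.374, -3.103]
force: [0.8, -0.6, -2.4]
grip_width: 0.0338
```

Emit:
move_arm(jaw=[255, 255, 255, 255, 255, 255, 255], dp=[[0.005, -0.035, -0.004], [0.001, -0.035, -0.004], [-0.004, -0.035, -0.004], [-0.008, -0.034, -0.005], [-0.013, -0.033, -0.005], [-0.017, -0.031, -0.006], [0, 0, 0]], rotation=[[-0.001, 0.014, 0.043], [-0.001, 0.014, 0.043], [-0.001, 0.014, 0.043], [-0.001, 0.014, 0.043], [-0.001, 0.014, 0.043], [-0.001, 0.014, 0.043], [0, 0, 0]])

```text
clock: 7.62
position: [0.6411, -0.0445, 0.4204]
tool_rot: [2.968, 0.027, 2.374]
force: [-0.2, 0.4, -2.1]
grip_width: 0.0337
```

```bash
python3 - <<'E'
from fin import *
s=bot.observe();print(s['clock'],s['qpos'],s['position'],s['tool_rot'],s['force'],s['grip_width'])
z=RF.as_matrix()[:,2];pf=mid-.055*e+.021*z
plan([(pf+[0,0,.13],RF)],step=.045,ang=8.5)
E
```

```text
7.625 [ 0.152   0.3586 -0.1714  1.3866 -0.0475  1.261   0.8121] [ 0.6411 -0.0445  0.4204] [2.9682 0.0271 2.3737] [-0.227   0.4377 -2.0554] 0.03374183362268333
8 rows to [ 0.6019 -0.2959  0.2817] rot/row [-0.0012  0.0126  0.0396] norm deg 59.87681053610101
  dp [-0.0223, -0.0359, 0.0163]
  dp [-0.0272, -0.0328, 0.0152]
  dp [-0.0316, -0.0292, 0.0139]
  dp [-0.0355, -0.0251, 0.0125]
  dp [-0.0389, -0.0205, 0.0109]
  dp [-0.0415, -0.0155, 0.0093]
  dp [-0.0434, -0.0103, 0.0075]
  dp [-0.0446, -0.0048, 0.0058]
```

Emit:
move_arm(jaw=[255, 255, 255, 255, 255, 255, 255, 255, 255], dp=[[-0.022, -0.036, 0.016], [-0.027, -0.033, 0.015], [-0.032, -0.029, 0.014], [-0.036, -0.025, 0.0125], [-0.039, -0.0205, 0.011], [-0.0415, -0.0155, 0.009], [-0.043, -0.01, 0.0075], [-0.0445, -0.005, 0.006], [0, 0, 0]], rotation=[[-0.001, 0.0126, 0.0396], [-0.001, 0.0126, 0.0396], [-0.001, 0.0126, 0.0396], [-0.001, 0.0126, 0.0396], [-0.001, 0.0126, 0.0396], [-0.001, 0.0126, 0.0396], [-0.001, 0.0126, 0.0396], [-0.001, 0.0126, 0.0396], [0, 0, 0]])

```text
clock: 8.75
position: [0.6023, -0.2954, 0.2801]
tool_rot: [-3.134, -0.409, 1.397]
force: [0.1, 1.4, -2.7]
grip_width: 0.0343
```

```bash
python3 - <<'E'
from fin import *
s=bot.observe();print(s['clock'],s['qpos'],s['position'],s['force'],s['grip_width'])
print((cur()[1].inv()*RF).as_rotvec()/np.pi)
a,b=grab_frame("scene"),grab_frame("top")
cv2.imwrite("pics/s6.png",a);cv2.imwrite("pics/t6.png",b)
o=np.zeros((600,800,3),np.uint8);o[:,:400]=cv2.resize(a[100:250,120:220],(400,600),interpolation=cv2.INTER_CUBIC);o[:,400:]=cv2.resize(b[120:300,340:460],(400,600),interpolation=cv2.INTER_CUBIC);cv2.imwrite("pics/c6.png",o)
E
```

```text
8.75 [ 0.5319  0.6664  0.0279  1.2853 -0.4003  1.3749  0.4983] [ 0.6023 -0.2954  0.2801] [ 0.143   1.4222 -2.7274] 0.03427529571553481
[-0.0025  0.0005 -0.0002]
```

View pics/c6.png

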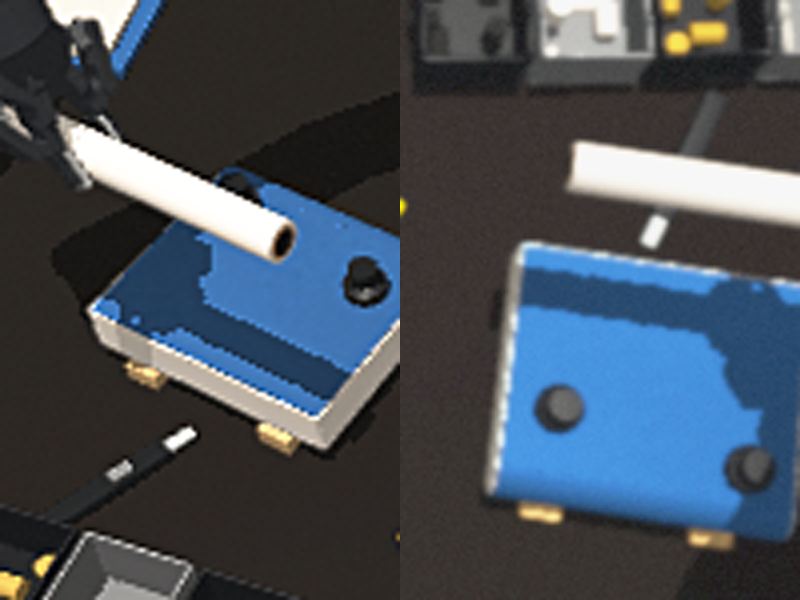

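In the left crop the roll runs level from the gripper at (75,150) to its foot end at (285,240). In the right crop the foot end is at (572,167). I'll measure the axis from edge midlines in both views.

```bash
cat > ax.py <<'E'
from fin import *
def axis(sf,tf,sb,tb,foot_s,foot_t):
    # midlines: column-wise white-run centres inside a box (x0,x1,y0,y1)
    N=[]
    for n,f,(x0,x1,y0,y1) in (("scene",sf,sb),("top",tf,tb)):
        im=cv2.imread(f).astype(int)
        pts=[]
        for x in range(x0,x1):
            c=im[y0:y1,x]; v=c.min(1)>(120 if n=="scene" else 130); w=np.where(v)[0]
            if len(w)>5: pts.append((x,y0+w.mean(),len(w)))
        pts=np.array(pts);l=cv2.fitLine(pts[:,:2].astype(np.float32),cv2.DIST_HUBER,0,.01,.01).ravel()
        print(n,len(pts),'width',np.median(pts[:,2]),pts[[0,-1]].tolist(),'res',np.std((pts[:,:2]-l[2:])@[-l[1],l[0]]))
        o,d1=ray(n,l[2:]);_,d2=ray(n,l[2:]+30*l[:2]);m=np.cross(d1,d2);N.append((m/np.linalg.norm(m),o))
    d=np.cross(N[0][0],N[1][0]);d/=np.linalg.norm(d);d*=np.sign(d[1])
    P=np.linalg.lstsq(np.array([N[0][0],N[1][0],d]),np.array([N[0][0]@N[0][1],N[1][0]@N[1][1],0]),rcond=None)[0]
    print('dir (to foot)',d,'elev deg',np.degrees(np.arcsin(d[2])),'yaw vs edge',np.degrees(np.arctan2(d[0],d[1])-np.arctan2(e[0],e[1])))
    F,g=tri("scene",foot_s,"top",foot_t);print('foot tri',F,'gap',g)
    Fl=P+d*((F-P)@d);M=Fl-.135*d;print('foot on axis',Fl,'mid',M)
    # foot along axis from each view separately
    for n,u in (("scene",foot_s),("top",foot_t)):
        o,r=ray(n,u);s=np.linalg.lstsq(np.c_[d,-r],o-P,rcond=None)[0];print(n,'foot',P+d*s[0])
    return d,M
E
python3 - <<'E'
from ax import *
axis("pics/s6.png","pics/t6.png",(145,184,125,170),(394,450,150,200),(190.7,159.6),(391.5,169.8))
p,R=cur();at_w=R.apply(at);print('expected dir',-at_w,'mid',p-.021*R.as_matrix()[:,2]-.055*at_w)
E
```

```text
scene 39 width 13.0 [[145.0, 137.73333333333332, 15.0], [183.0, 157.0, 13.0]] res 0.3417677995622224
top 56 width 16.0 [[394.0, 170.625, 16.0], [449.0, 178.0, 15.0]] res 1.7284148859519999
dir (to foot) [ 0.1309  0.9866 -0.0974] elev deg -5.588868571783812 yaw vs edge -2.391903103427316
foot tri [ 0.6334 -0.1144  0.2996] gap 0.0021116166270297946
foot on axis [ 0.629  -0.1149  0.2889] mid [ 0.6113 -0.2481  0.302 ]
scene foot [ 0.6282 -0.1209  0.2895]
top foot [ 0.629  -0.1149  0.2889]
expected dir [ 0.1643  0.9864 -0.0011] mid [ 0.6118 -0.2463  0.3017]
```

```bash
python3 - <<'E'
import re
s=open('ax.py').read()
s=s.replace("w=np.where(v)[0]","w=run(v)").replace("def axis","""def run(v):
    k,l,st,c=cv2.connectedComponentsWithStats(v.astype(np.uint8)[:,None],connectivity=4)
    return np.where(l[:,0]==1+st[1:,4].argmax())[0] if k>1 else []
def axis""").replace("(120 if n==\"scene\" else 130)","100")
open('ax.py','w').write(s)
E
python3 - <<'E'
from ax import *
axis("pics/s6.png","pics/t6.png",(145,184,125,170),(394,445,150,195),(190.7,159.6),(391.5,169.8))
for n,x in(("s6",150),("s6",165),("s6",180),("t6",396),("t6",420),("t6",440)):
    im=cv2.imread(f"pics/{n}.png"); y0,y1=(130,166) if n=="s6" else (156,192); print(n,x,im[y0:y1,x].min(1).tolist())
E
```

```text
scene 39 width 13.0 [[145.0, 139.0, 13.0], [183.0, 157.0, 13.0]] res 0.2588996555471547
top 51 width 16.0 [[394.0, 169.5, 16.0], [444.0, 177.5, 16.0]] res 0.2768244031333298
dir (to foot) [ 0.1814  0.9833 -0.0109] elev deg -0.624667887449443 yaw vs edge 0.5014844456041635
foot tri [ 0.6334 -0.1144  0.2996] gap 0.0021116166270297946
foot on axis [ 0.6349 -0.1147  0.2982] mid [ 0.6104 -0.2475  0.2997]
scene foot [ 0.6347 -0.116   0.2982]
top foot [ 0.635  -0.1141  0.2982]
s6 150 [35, 33, 39, 33, 28, 95, 255, 255, 254, 254, 254, 253, 252, 250, 246, 231, 207, 161, 52, 27, 34, 36, 24, 19, 20, 21, 22, 19, 21, 22, 23, 20, 21, 18, 20, 22]
s6 165 [36, 34, 35, 34, 36, 36, 35, 35, 36, 35, 29, 13, 125, 255, 255, 254, 254, 254, 254, 253, 250, 246, 235, 212, 161, 63, 25, 31, 36, 34, 35, 34, 34, 34, 35, 35]
s6 180 [34, 36, 34, 33, 36, 35, 35, 36, 38, 35, 19, 10, 29, 39, 41, 41, 41, 30, 0, 156, 255, 255, 254, 254, 254, 254, 253, 251, 248, 236, 216, 149, 83, 58, 64, 65]
t6 396 [50, 51, 52, 51, 50, 55, 120, 216, 245, 247, 247, 247, 247, 247, 247, 246, 243, 236, 226, 207, 179, 144, 94, 60, 52, 52, 50, 49, 51, 46, 49, 45, 50, 51, 53, 49]
t6 420 [52, 51, 50, 52, 52, 45, 54, 47, 53, 65, 148, 235, 246, 247, 247, 247, 247, 247, 247, 246, 242, 235, 223, 201, 171, 136, 102, 89, 81, 87, 116, 109, 82, 62, 50, 50]
t6 440 [46, 50, 47, 49, 52, 50, 52, 46, 50, 52, 47, 51, 65, 140, 232, 245, 247, 247, 247, 247, 247, 247, 246, 243, 238, 226, 208, 174, 135, 86, 56, 52, 53, 52, 52, 48]
```

```bash
python3 - <<'E'
from fin import *
p,R=cur();plan([(p+[0,-.0025,-.128],R)],step=.026)
E
```

```text
5 rows to [ 0.6041 -0.2948  0.1545] rot/row [0. 0. 0.] norm deg 0.0
  dp [-0.0133, 0.0002, 0.0291]
  dp [-0.0133, 0.0002, 0.0291]
  dp [-0.0133, 0.0002, 0.0291]
  dp [-0.0133, 0.0002, 0.0291]
  dp [-0.0133, 0.0002, 0.0291]
```

Emit:
move_arm(jaw=[255, 255, 255, 255, 255, 255, 255, 255], dp=[[-0.0133, 0, 0.029], [-0.0133, 0, 0.029], [-0.0133, 0, 0.029], [-0.0133, 0, 0.029], [-0.0133, 0, 0.029], [0, 0, 0], [0, 0, 0], [0, 0, 0]], rotation=[[0, 0, 0], [0, 0, 0], [0, 0, 0], [0, 0, 0], [0, 0, 0], [0, 0, 0], [0, 0, 0], [0, 0, 0]])

```text
clock: 9.85
position: [0.604, -0.2955, 0.1571]
tool_rot: [-3.141, -0.409, 1.405]
force: [-0.3, 1.1, -2.5]
grip_width: 0.0342
```

```bash
python3 - <<'E'
from fin import *
s=bot.observe();print(s['clock'],s['qpos'],s['qd'],s['position'],s['force'],s['grip_width'])
p,R=cur();at_w=R.apply(at);print('expected dir',-at_w,'mid',p-.021*R.as_matrix()[:,2]-.055*at_w)
a,b=grab_frame("scene"),grab_frame("top")
cv2.imwrite("pics/s7.png",a);cv2.imwrite("pics/t7.png",b)
o=np.zeros((600,800,3),np.uint8);o[:,:400]=cv2.resize(a[110:260,120:220],(400,600),interpolation=cv2.INTER_CUBIC);o[:,400:]=cv2.resize(b[120:300,340:460],(400,600),interpolation=cv2.INTER_CUBIC);cv2.imwrite("pics/c7.png",o)
E
```

```text
9.85 [ 0.5444  0.7792  0.0047  1.3966 -0.4176  1.1606  0.5883] [ 0.003   0.0061  0.0031  0.0029  0.0008 -0.0007  0.0003] [ 0.604  -0.2955  0.1571] [-0.2962  1.1263 -2.5476] 0.034213676172974675
expected dir [ 0.1651  0.9863 -0.0018] mid [ 0.6117 -0.2495  0.1762]
```

View pics/c7.png

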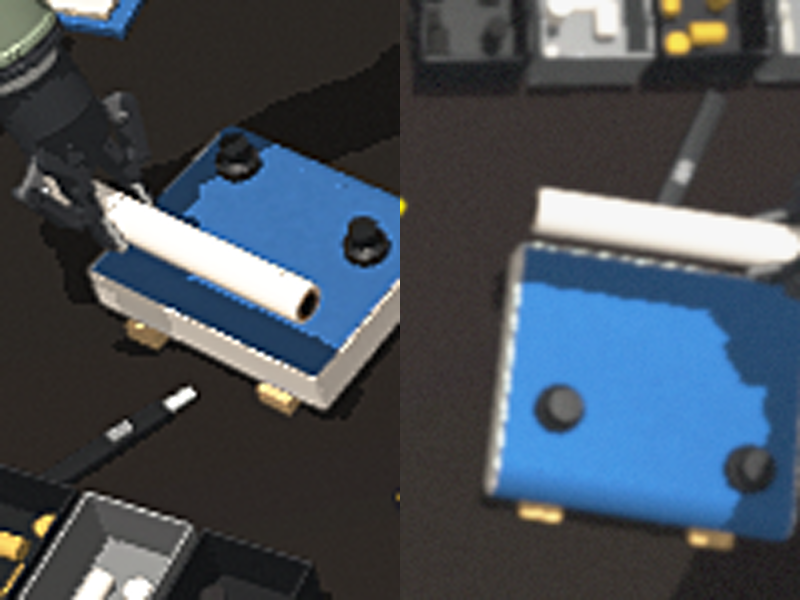

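The roll now hangs level over the far edge. Its foot end is at (308,300) in the left crop and (539,211) in the right.

```bash
python3 - <<'E'
from ax import *
axis("pics/s7.png","pics/t7.png",(152,190,150,195),(385,440,165,208),(196.5,184.5),(381.3,182.9))
E
```

```text
scene 38 width 12.0 [[152.0, 164.5, 12.0], [189.0, 182.0, 13.0]] res 0.268681804725212
top 55 width 15.0 [[385.0, 183.0, 15.0], [439.0, 191.0, 15.0]] res 0.17821689359698362
dir (to foot) [ 0.1769  0.9842 -0.0057] elev deg -0.3273235286059281 yaw vs edge 0.24200161336093726
foot tri [ 0.6328 -0.1155  0.1792] gap 0.002046193436641522
foot on axis [ 0.6348 -0.1159  0.1756] mid [ 0.6109 -0.2488  0.1763]
scene foot [ 0.6344 -0.1181  0.1756]
top foot [ 0.6348 -0.1157  0.1756]
```

```bash
python3 -c "
from workcell import bot,workorder
s=bot.observe();print(s['clock'],s['position'],s['grip_width'],s['force']);print(workorder.job_done())"
```

```text
9.95 [ 0.60369691 -0.29565429  0.15657523] 0.03406148984112157 [-0.02761118  0.11160327 -2.57772214]
the job is handed in; nothing more can be done
None
```

I drew the slim roll out of its tube along the tube's line and am holding it over the panel's far edge. The job was handed in at 9.95 s.

| Last check (two camera views) | Measured | Wanted |
|---|---|---|
| Roll middle (x, y) | (0.611, -0.249) m | panel edge middle at (0.610, -0.250) m |
| Height above the panel top | axis 108 mm, underside about 90 mm | about 100 mm |
| Level | within 0.4° | level |
| Parallel to the far edge | about 0.25° off | parallel |

- **Grip and contact:** The squeeze was set to 80 N and did not slip. The wrist force read about 2.6 N, the roll's weight. I saw nothing else moved in the pictures, though the last ones covered only the panel area, the knife and the nearby bins.
- **Disagreements:** The arm's own pose reading put the roll about 0.5° the other side of parallel from the cameras. The opening read about 34 mm on the 36 mm roll, so I kept checking for slip and found none.
- **Change of plan:** I had meant to grip the roll square across. Two joints came close to their limits, so the gripper holds it about 23° off square, 55 mm from the roll's middle.

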